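# Put the office seal away in its one-way dock

## Robot

A 6-joint arm with a two-finger parallel gripper is mounted at the origin on the work surface. World frame = base frame: x ahead of the robot, y to its left, z up, the work surface at z = 0. Lengths are in m, angles in rad, forces in N, time in s.
With the tool pointing down it reaches from about 0.375 to 0.9 m from the base axis. Payload 3.1 kg.
Tool frame: the origin (TCP) lies on the centre line of the jaws, within the pads' length; the fingertips stand 8 mm ahead of it and the grasp point (between the pads) lies 11 mm behind it; z points along the fingers, y is the line along which they close (so a half turn about z gives the same grasp; the last joint's range is limited). The gripper opens to 87 mm and grips with 3 to 60 N. Pads are 19 mm wide; open, the fingers measure 117 mm over their backs; the gripper's body (75 mm by 190 mm) begins 51 mm behind the grasp point.
Start: joints at [1.022, 0.527, 1.433, -0, 1.181, -0.178], TCP at [0.226, 0.583, 0.231] pointing down, gripper open.
Joint ranges: [-3.08, 3.08], [-0.75, 2.2], [0.22, 2.44], [-1.43, 4.57], [0, 2.65], [-2.85, 2.85]. Speed limits (rad/s): [2.79, 2.79, 3.14, 3.14, 3.14, 3.14].

## Interface

Orientations are given as a unit quaternion [x, y, z, w].
In Python, from rig import robot gives the robot as it stands. The module is installed in compiled form; this text tells all that it offers.
- The arm moves only by the tool send_rows, never from a script. Its argument "increments" is one flat list of numbers, 7 for each row, row after row: the turn, a rotation vector about the world's x, y, z in rad, then the shift along the world's x, y, z in cm, then the opening, from 0 (shut) to 1 (fully open). A call has 1 to 20 rows; each row shifts and turns the commanded pose from where the row before left it; what a row does not reach is not made up. A row lasts 1/12 s, in which the tool goes at most 41.7 mm and 7.16 degrees, less where a joint would pass 70% of its speed; a pose out of reach is approached as far as the arm can. A call is refused whole if a number of a shift passes 4.17 or a number of a turn 0.125, either way. A call with a gripper value outside its range is refused whole. The fingers move at their own pace and stop on an object; "newtons" is the grip in N (left out, the last holds). Time passes only in rows, so rows that do not move let the fingers close. It gives the time, the measured TCP pose, the force, the opening and the grip force at its end, in the units of the state.
- robot.get_obs(): the state, without advancing time (a new reading comes with each control period).
- robot.camera(name): name is "side" or "top"; returns a dict with "image" (480x640x3 uint8, red, green, blue), "range_z" (480x640 float32, m along the optical axis (not along the pixel's ray), 0 where there is no reading), "fx", "fy", "cx", "cy" (pixels), "R" (3x3) and "t" (3): a world point X has camera coordinates R X + t. Camera axes: x right, y down, z forward; pixel columns grow to the right and rows downward; lengths in m; the calibration is good to about 2 mm. A picture is of the moment at which its call begins.
- robot.hand_in(): hands the job in; it is judged then, once.
The state is a dict: "time": time; "q": joint angles; "joint_velocities": joint speeds; "joint_torque": joint torques, N m; "position": TCP position; "tool_rot": TCP orientation; "ft_force": force on the tool from outside, world axes, zero at the start; "moment": the same for the moment, N m; "grip_width": finger opening in m; "grip_force": force on a finger pad.
Only numpy, scipy, OpenCV 4.12 (cv2) and the standard library are available. Lean on these libraries where they do the work, as an engineer would, in place of code of your own. Each camera call takes 0.05 s, during which the arm holds its last target. There are 200 camera calls.

## Task

Office hours are over: put the round-footed seal away in the one-way dock on the desk. Stand it between the dock's flared guides and push it upright along the lane, its foot under the two rails and past the sprung catch, until the catch has snapped shut behind the foot; leave it there. Do not knock over the long stamp.

Things in the scene. Friction and masses are not known exactly. Their poses are not given: they have to be found in the camera images.
- seal_center (a point): Centre, 42 mm above the underside, of the round-footed seal: loose hand stamp, about 0.3 kg, 84 mm tall, upright on the desk (z axis up, yaw does not matter). Foot: round steel disc, 52 mm diameter, 12 mm thick; neck 12 mm diameter up to 30 mm; then a round wooden handle, 28 mm diameter, straight from 34 to 70 mm above the underside. The only stamp with a round foot.
- dock: Grey steel dock fixed to the desk. Origin: desk level, middle of the lane's mouth; x into the lane, z up. Lane: 72 mm wide, floor is the desk, end stop at x = 178 mm. Flared guides 16 mm high widen to 124 mm at x = -60. From x = 10 a rail on each side (23 to 26 mm up, 34 mm slot between) covers the foot's edges. Nothing is above 30 mm. Seal's axis at x = 152 when against the stop.
- catch (a joint): Sprung brass arm, 55 mm long, 3 to 17 mm above the desk, pivot in the lane's right wall at dock x = 56 mm, slanting to its tip at x = 92, y = 3. Rad: 0 = shut, grows as the foot pushes it aside (0.4 to 0.9; 1 to 4 N of push). It snaps shut behind the foot once the seal's axis is past dock x = 137 mm, then blocks its return, with 20 to 30 mm of play.
- longstamp_center (a point): Centre, 42 mm above the underside, of another stamp, not to be put away: the same handle on a long narrow steel foot, 76 x 24 x 12 mm (long side along its x). Loose, 84 mm tall; must stay standing.
Not all that is in view belongs to the job. What is shaped like the part that bears seal_center but purple or red is not meant.

How it is judged:
On the way:
1. the seal's foot, in the lane, pushes the catch aside (value of joint catch above 0.2 rad and x of seal_center in the frame of dock between 0.04 and 0.14 m and y of seal_center in the frame of dock between -0.015 and 0.015 m and z of seal_center in the frame of dock below 0.06 m), for 0.02 s.
At the end, for the whole second after the job is handed in: The seal stands upright (within 10 degrees) on the desk inside the dock, its axis 112 to 160 mm along the lane and within 15 mm of the lane's middle, and the catch has shut behind it (below 0.12 rad) (x of seal_center in the frame of dock between 0.112 and 0.16 m and y of seal_center in the frame of dock between -0.015 and 0.015 m and z of seal_center in the frame of dock below 0.05 m and angle between seal_center's own z axis and vertical below 0.17 rad and value of joint catch below 0.12 rad); the robot touches nothing.
It fails at once if the long stamp is knocked over (angle between longstamp_center's own z axis and vertical above 0.6 rad).
It also fails if it takes over 51 s, if anything falls off the work surface, if the arm or the gripper's body presses on something with over 40 N, if the wrist force passes 120 N, or if a joint passes its speed limit or range.

## Working session

There is one attempt and no reset: what is moved stays moved. The work goes in short steps, Python scripts to look and compute and a tool call to move; the robot and the scene stay as the last step left them, time stands still between calls to the robot, and variables do not carry over. Pictures are saved under pics/ and viewed, at most 10 in all, crops included, and the job is handed in when it is done.

Besides the shell and the picture viewer there is one more tool, called after ">>>" as name(argument=value, ...) on one line, values as JSON. send_rows: Moves the arm, as the interface text tells. Its arguments: {"type":"object","properties":{"increments":{"type":"array"},"newtons":{"type":"number"}},"required":["increments"]}

```bash
mkdir -p pics; cat > h.py <<'E'
import numpy as np, cv2
from rig import robot
def shot(n,f=None):
    c=robot.camera(n)
    if f: cv2.imwrite('pics/'+f,c['image'][:,:,::-1])
    return c
def ray(c,u,v,z):
    R=np.array(c['R']);t=np.array(c['t']);o=-R.T@t
    d=R.T@np.array([(u-c['cx'])/c['fx'],(v-c['cy'])/c['fy'],1])
    return o+d*(z-o[2])/d[2]
def dep(c,u,v):
    z=float(c['range_z'][v,u]);R=np.array(c['R']);t=np.array(c['t'])
    return R.T@(z*np.array([(u-c['cx'])/c['fx'],(v-c['cy'])/c['fy'],1])-t)
def cloud(c):
    v,u=np.mgrid[:480,:640];z=c['range_z']
    P=np.stack([(u-c['cx'])/c['fx']*z,(v-c['cy'])/c['fy']*z,z],-1)
    return (P-np.array(c['t']))@np.array(c['R'])
E
python3 - <<'E'
from h import *
for n in('top','side'):
    c=shot(n,n+'1.png'); print(n,c['fx'],np.round(-np.array(c['R']).T@np.array(c['t']),3))
print(robot.get_obs())
E
```

```text
top 501.1755716229859 [0.443 0.048 0.771]
side 562.5993476347293 [ 0.271 -0.48   0.619]
{'time': 0.1, 'q': array([ 1.02152505e+00,  5.28397817e-01,  1.43376842e+00,  4.08995599e-06,
        1.18141838e+00, -1.78487467e-01]), 'joint_velocities': array([-1.01735527e-03, -1.60856843e-03, -3.08038363e-03, -2.22909829e-04,
       -6.70554134e-04,  8.73947208e-05]), 'joint_torque': array([-4.91424216e-04, -4.40985525e+01, -1.77150893e+01,  6.34251977e-02,
        5.33650559e-02, -5.44025318e-05]), 'position': array([0.22608713, 0.58198027, 0.22965619]), 'tool_rot': array([ 1.84332411e-01,  9.82863454e-01, -9.30095054e-04, -3.56239494e-04]), 'ft_force': array([-0.60645763,  0.53882234,  0.20689929]), 'moment': array([ 0.02785159, -0.01103875,  0.05396537]), 'grip_force': 0.0, 'grip_width': 0.0867512757592868}
```

View pics/top1.png

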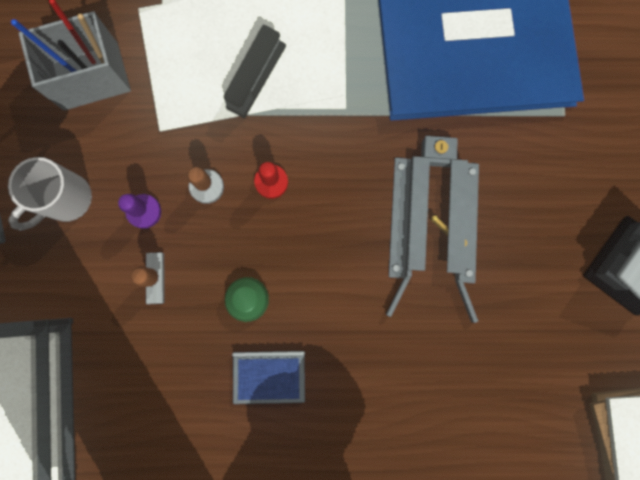

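View pics/side1.png

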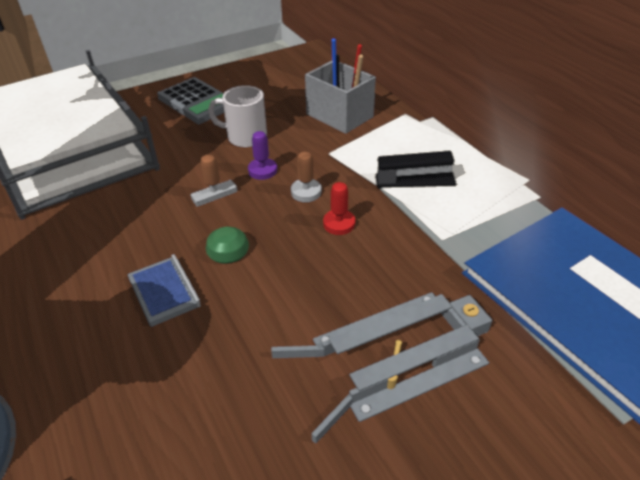

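The candidates for the seal in the top view are the brown handle on a round steel foot at (206,186), purple (142,211), red (271,181), and a brown handle on a long foot at (152,278). Only (206,186) has a round foot and isn't purple or red. I'll confirm that in a crop and measure the dock.

```bash
python3 - <<'E'
from h import *
c=shot('top');s=shot('side')
im=c['image'];
cr=cv2.resize(im[150:320,110:290],None,fx=2.2,fy=2.2,interpolation=cv2.INTER_CUBIC)
sr=cv2.resize(s['image'][130:250,180:370],(int(190*2.2*.95),264))
W=np.zeros((max(cr.shape[0],264),cr.shape[1]+sr.shape[1],3),np.uint8);W[:cr.shape[0],:cr.shape[1]]=cr;W[:264,cr.shape[1]:]=sr
cv2.imwrite('pics/crop.png',W[:,:,::-1])
P=cloud(c)
hsv=cv2.cvtColor(im,cv2.COLOR_RGB2HSV)
def med(m,lab):
    q=P[m]; print(lab,m.sum(),np.round(np.median(q,0),4),np.round(q.min(0),3),np.round(q.max(0),3))
v,u=np.mgrid[:480,:640]
# seal foot
for lab,(u0,u1,v0,v1) in {'seal':(180,232,160,210),'long':(128,172,245,310)}.items():
    box=(u>u0)&(u<u1)&(v>v0)&(v<v1)
    st=box&(hsv[...,1]<60)&(hsv[...,2]>90)
    med(st,lab+' foot'); 
    (x,y),r=cv2.minEnclosingCircle(np.argwhere(st)[:,::-1].astype(np.float32)); print('circ',x,y,r,np.round(ray(c,x,y,.012),4))
    print('rect',cv2.minAreaRect(np.argwhere(st)[:,::-1].astype(np.float32)))
    med(box&(P[...,2]>.078)&(P[...,2]<.09),lab+' top'); med(box&(P[...,2]>.035)&(P[...,2]<.068),lab+' handle')
# dock
box=(u>380)&(u<490)&(v>125)&(v<330)
g=box&(hsv[...,1]<70)&(hsv[...,2]>70)
n,L,S,C=cv2.connectedComponentsWithStats(g.astype(np.uint8))
for i in range(1,n):
    if S[i,4]>60:
        pts=np.argwhere(L==i)[:,::-1].astype(np.float32)
        print(S[i],[[list(map(float,np.round(ray(c,*p,z)[:2],4))) for p in cv2.boxPoints(cv2.minAreaRect(pts))] for z in(.0245,)],np.round(np.median(P[L==i],0),4))
E
```

```text
seal foot 674 [0.6109 0.2011 0.0118] [ 0.443  0.048 -0.003] [0.648 0.239 0.771]
circ 205.69407653808594 185.7803192138672 17.832847595214844 [0.6182 0.2091 0.012 ]
rect ((207.37216186523438, 187.4876251220703), (30.286909103393555, 35.100120544433594), 50.52754211425781)
seal top 203 [0.6183 0.208  0.0809] [0.607 0.197 0.078] [0.63  0.22  0.086]
seal handle 126 [0.6099 0.1998 0.0526] [0.605 0.195 0.036] [0.629 0.219 0.068]
long foot 737 [0.4707 0.2795 0.0119] [ 0.438  0.048 -0.003] [0.517 0.301 0.771]
circ 154.0 278.0 26.925922393798828 [0.4765 0.2833 0.012 ]
rect ((154.0, 278.0), (52.0, 18.0), 90.0)
long top 213 [0.4764 0.282  0.0813] [0.467 0.271 0.078] [0.487 0.294 0.085]
long handle 136 [0.4751 0.2712 0.0518] [0.464 0.269 0.035] [0.49  0.285 0.068]
[ 386  135   93  188 6911] [[[0.4193, -0.0631], [0.6989, -0.0888], [0.6887, -0.2296], [0.4095, -0.1975]]] [ 0.5697 -0.1668  0.0248]
[ 389  157   21  122 1835] [[[0.4757, -0.0669], [0.6608, -0.0803], [0.6595, -0.1048], [0.4744, -0.0907]]] [ 0.5687 -0.089   0.0028]
```

View pics/crop.png

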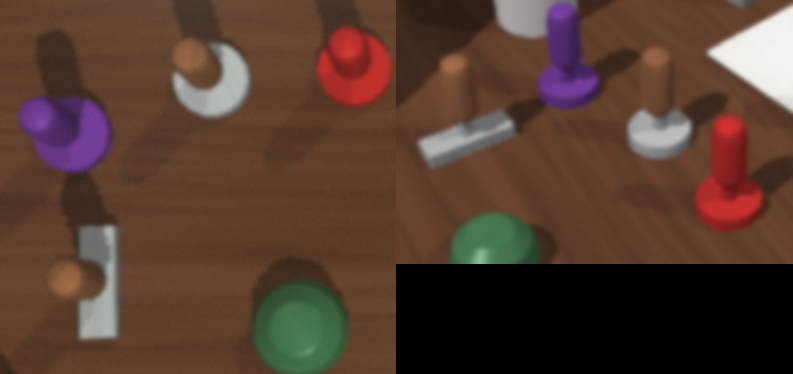

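```bash
python3 - <<'E'
from h import *
im=cv2.imread('pics/top1.png')[125:330,375:495]
cv2.imwrite('pics/dock.png',cv2.resize(im,None,fx=2.9,fy=2.9,interpolation=cv2.INTER_CUBIC))
E
```

```text
(no output)
```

View pics/dock.png

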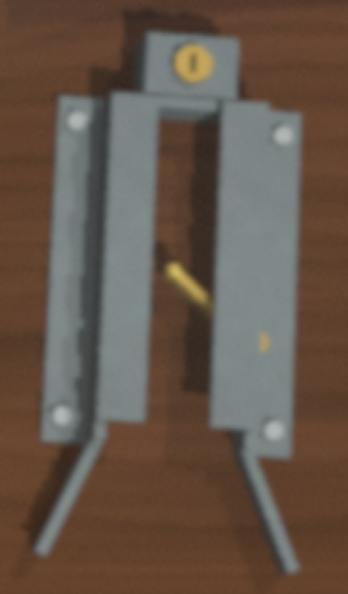

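The crop confirms the seal: round steel foot and brown handle at (206,186), about (0.618, 0.208). Dock crop: the slot runs upward (+x) with its rail fronts near the bottom. Now fitting the dock axis.

```bash
python3 - <<'E'
from h import *
c=shot('top');P=cloud(c)
f=lambda p,z:ray(c,375+p[0]/2.9,125+p[1]/2.9,z)[:2]
for p in [(160,108),(145,422),(220,102),(210,428),(97,422),(250,428),(112,92),(270,102)]: print(p,np.round(f(p,.026),4))
# slot from depth: rows
v,u=np.mgrid[:480,:640]
box=(u>380)&(u<490)&(v>125)&(v<330)
rail=box&(P[...,2]>.019)&(P[...,2]<.029)
L=[];R=[]
for r in range(172,265):
    k=np.where(rail[r])[0]; 
    if len(k)<10: continue
    gaps=np.diff(k);i=gaps.argmax()
    if gaps[i]<12: continue
    L.append(ray(c,k[i]+.5,r,.026)[:2]);R.append(ray(c,k[i+1]-.5,r,.026)[:2])
L=np.array(L);R=np.array(R)
for n,E in(('L',L),('R',R)): p=np.polyfit(E[:,0],E[:,1],1);print(n,len(E),p,np.degrees(np.arctan(p[0])),np.abs(np.polyval(p,E[:,0])-E[:,1]).max())
q=P[rail]; print('rail x range',np.percentile(q[:,0],[0.5,2,98,99.5]))
g=box&(P[...,2]>.010)&(P[...,2]<.0185); q=P[g&(P[...,0]<.5)]; print('guides',q[:,0].min(), q[q[:,0]<.42][:, :2].round(3)[::10].tolist())
from scipy.spatial.transform import Rotation as Ro
print(robot.get_obs()['time'])
E
```

```text
(160, 108) [ 0.6514 -0.1356]
(145, 422) [ 0.4859 -0.1227]
(220, 102) [ 0.6547 -0.1675]
(210, 428) [ 0.4827 -0.1561]
(97, 422) [ 0.486 -0.098]
(250, 428) [ 0.4827 -0.1767]
(112, 92) [ 0.6601 -0.1105]
(270, 102) [ 0.6547 -0.194 ]
L 93 [-0.07060191 -0.08827439] -4.038490498499183 0.0016287641374874151
R 93 [-0.07600548 -0.11825469] -4.346436340794559 0.009257705861563825
rail x range [0.47915547 0.48653218 0.68778909 0.69160823]
guides 0.4094009292367481 [[0.42, -0.193], [0.418, -0.198], [0.415, -0.196], [0.412, -0.196]]
0.25
```

>>> send_rows(increments=[0,0,0.1,2.8,-2.67,0,1,0,0,0.1,2.8,-2.67,0,1,0,0,0.1,2.8,-2.67,0,1,0,0,0,2.8,-2.67,0,1,0,0,0,2.8,-2.67,0,1,0,0,0,2.8,-2.67,0,1,0,0,0,2.8,-2.67,0,1,0,0,0,2.8,-2.67,0,1,0,0,0,2.8,-2.67,0,1,0,0,0,2.8,-2.67,0,1,0,0,0,2.8,-2.67,-1.5,1,0,0,0,2.8,-2.67,-1.5,1,0,0,0,2.8,-2.67,-1.5,1,0,0,0,2.8,-2.67,-1.5,1,0,0,0,0,0,-1,1,0,0,0,0,0,0,1,0,0,0,0,0,0,1])

```text
time: 1.67
position: [0.6174, 0.2085, 0.1595]
tool_rot: [0.036, 0.999, -0.0, -0.002]
ft_force: [0.3, 0.8, 0.9]
grip_width: 0.087
grip_force: 0.0
```

```bash
python3 - <<'E'
from h import *
c=shot('side','s2.png')
E
```

```text
(no output)
```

View pics/s2.png

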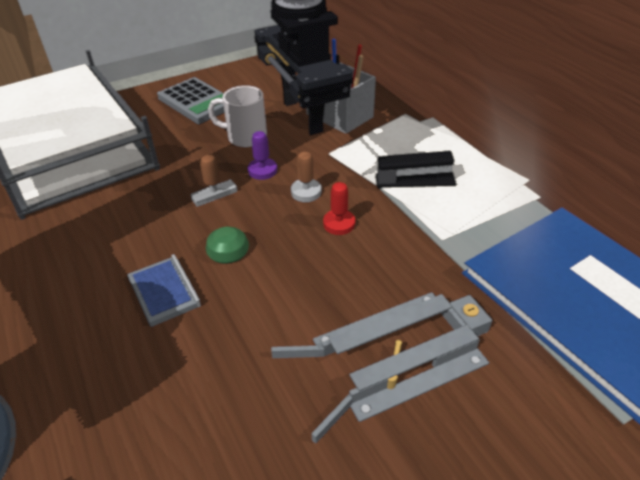

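The gripper hangs above the seal (fingers at about (290,95) and (317,120)), aligned with the handle at (305,165). Descending and gripping.

>>> send_rows(increments=[0,0,0,0.05,-0.05,-2.8,1,0,0,0,0,0,-2.8,1,0,0,0,0,0,-2.8,1,0,0,0,0,0,-1.8,1,0,0,0,0,0,-1.0,1,0,0,0,0,0,0,1,0,0,0,0,0,0,0,0,0,0,0,0,0,0,0,0,0,0,0,0,0,0,0,0,0,0,0,0,0,0,0,0,0,0,0,0,0,0,0,0,0,0,0,0,0,0,0,0,0,0,0,0,0,0,0,0,0,0,0,0,0,0,0,0,0,0,0,0,0,0], newtons=30)

```text
time: 3.05
position: [0.619, 0.2083, 0.0485]
tool_rot: [0.036, 0.999, 0.0, -0.0]
ft_force: [-0.2, 1.8, 0.9]
grip_width: 0.0284
grip_force: 1.3
```

>>> send_rows(increments=[0,0,0,0,0,0,0,0,0,0,0,0,0,0,0,0,0,0,0,0,0,0,0,0,0,0,2,0,0,0,0,0,0,2,0,0,0,0,0,0,2,0,0,0,0,0,0,2,0,0,0,0,0,0,2,0,0,0,0,0,0,0,0])

```text
time: 3.8
position: [0.6212, 0.2085, 0.1523]
tool_rot: [0.035, 0.999, 0.001, 0.004]
ft_force: [1.0, 0.1, -2.9]
grip_width: 0.027
grip_force: 30.0
```

```bash
python3 - <<'E'
from h import *
c=shot('side','s3.png');o=robot.get_obs();print(o['position'],o['grip_force'],o['grip_width'],o['ft_force'])
E
```

```text
[0.62020076 0.20834118 0.15019947] 29.98109778156504 0.02688156578542769 [-0.0450702  -0.67953493 -3.15401799]
```

View pics/s3.png

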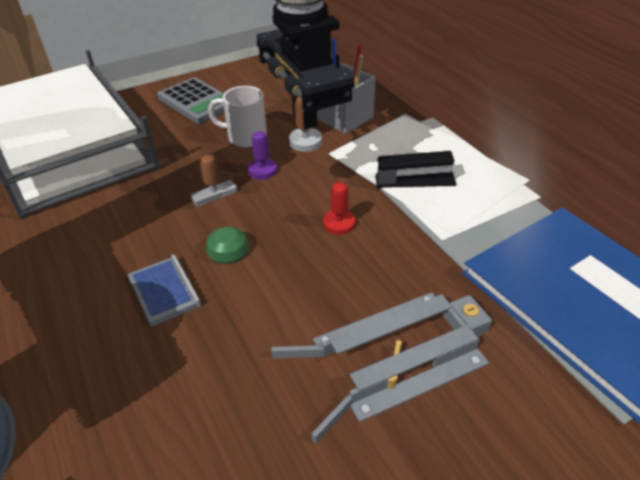

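Seal is held, its foot at about (305,140). Carrying it to the mouth of the dock.

>>> send_rows(increments=[0,0,0,-1,-2,0,0,0,0,0,-1.5,-3,0,0,0,0,0,-1.64,-3.13,0,0,0,0,0,-1.64,-3.13,0,0,0,0,0,-1.64,-3.13,0,0,0,0,0,-1.64,-3.13,0,0,0,0,0,-1.64,-3.13,0,0,0,0,0,-1.64,-3.13,0,0,0,0,0,-1.64,-3.13,0,0,0,0,0,-1.64,-3.13,0,0,0,0,0,-1.5,-2.5,-2,0,0,0,0,-1.3,-1.5,-2,0,0,0,0,0,0,-2,0,0,0,0,0,0,0,0,0,0,0,0,0,0,0,0,0,0,0,0,0,0])

```text
time: 5.18
position: [0.4349, -0.1318, 0.0884]
tool_rot: [0.035, 0.999, 0.0, -0.0]
ft_force: [1.0, -0.4, -1.4]
grip_width: 0.0272
grip_force: 30.0
```

```bash
python3 - <<'E'
from h import *
o=robot.get_obs();print(o['position'],o['tool_rot'],o['grip_force'])
c=shot('top','t4.png')
E
```

```text
[ 0.43489582 -0.13183576  0.08843372] [ 3.50512690e-02  9.99385475e-01  1.52354438e-04 -2.41230606e-04] 29.981296917248983
```

View pics/t4.png

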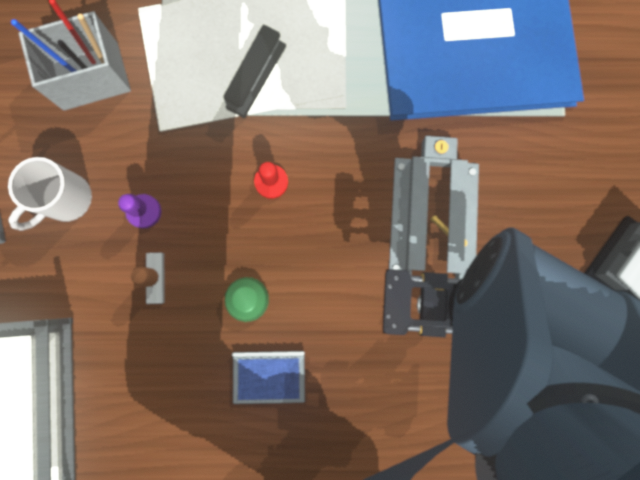

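>>> send_rows(increments=[0,0,0,0,-0.34,-1.3,0,0,0,0,0,0,-1.3,0,0,0,0,0,0,-0.9,0,0,0,0,0,0,-0.2,0,0,0,0,0,0,0,0,0,0,0,0,0,0,0,0,0,0,0,0,0,0])

```text
time: 5.82
position: [0.4352, -0.1356, 0.0521]
tool_rot: [0.035, 0.999, -0.0, 0.001]
ft_force: [0.5, 0.4, -3.3]
grip_width: 0.0272
grip_force: 30.0
```

```bash
python3 - <<'E'
from h import *
o=robot.get_obs();print(o['position'],o['grip_force'],o['ft_force'])
c=shot('side','s5.png')
cv2.imwrite('pics/s5c.png',cv2.resize(c['image'][230:450,200:520,::-1],None,fx=2.4,fy=2.4))
E
```

```text
[ 0.43522292 -0.13561508  0.05213832] 29.981145739584463 [ 0.49706035  0.39538849 -3.33676829]
```

View pics/s5c.png

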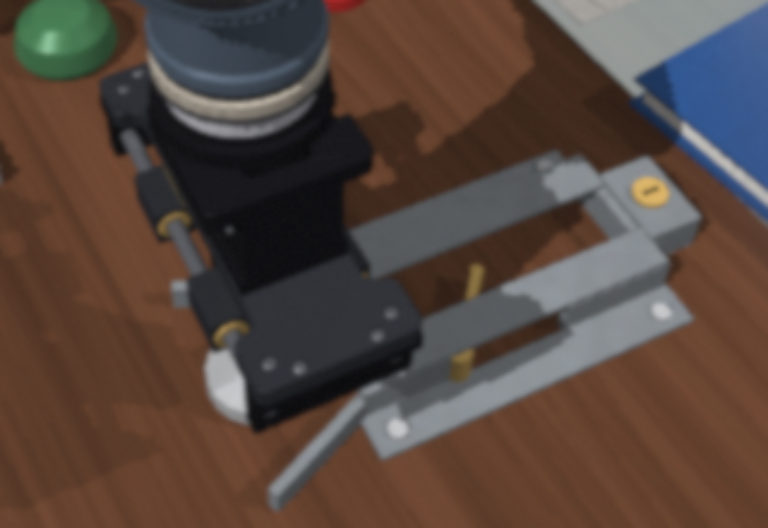

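Foot visible at (225,380) in the crop, standing between the flared guides and in line with the lane. Entering gently.

>>> send_rows(increments=[0,0,0,0,0,-0.2,0,0,0,0,1,-0.06,0,0,0,0,0,1,-0.07,0,0,0,0,0,1,-0.07,0,0,0,0,0,1,-0.07,0,0,0,0,0,1,-0.07,0,0,0,0,0,1,-0.07,0,0,0,0,0,1,-0.07,0,0,0,0,0,0,0,0,0,0,0,0,0,0,0,0])

```text
time: 6.7
position: [0.5053, -0.1404, 0.0495]
tool_rot: [0.035, 0.999, -0.0, 0.0]
ft_force: [0.2, -0.3, -2.0]
grip_width: 0.0269
grip_force: 30.0
```

>>> send_rows(increments=[0,0,0,1,-0.07,0,0,0,0,0,1,-0.07,0,0,0,0,0,1,-0.07,0,0,0,0,0,1,-0.08,0,0,0,0,0,1,-0.07,0,0,0,0,0,1,-0.07,0,0,0,0,0,1,-0.08,0,0,0,0,0,0,0,0,0])

```text
time: 7.37
position: [0.5762, -0.1454, 0.0493]
tool_rot: [0.035, 0.999, 0.0, 0.001]
ft_force: [-0.1, 0.9, -2.3]
grip_width: 0.0268
grip_force: 30.0
```

>>> send_rows(increments=[0,0,0,1,-0.07,0,0,0,0,0,1,-0.07,0,0,0,0,0,1,-0.07,0,0,0,0,0,0.8,-0.06,0,0,0,0,0,0.4,-0.03,0,0,0,0,0,0.3,-0.02,0,0,0,0,0,0,0,0,0,0,0,0,0,0,0,0,0])

```text
validation failed for argument at $.in...
```

```bash
python3 - <<'E'
from h import *
c=shot('side')
cv2.imwrite('pics/s6c.png',cv2.resize(c['image'][230:450,200:520,::-1],None,fx=2.4,fy=2.4))
E
```

```text
(no output)
```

View pics/s6c.png

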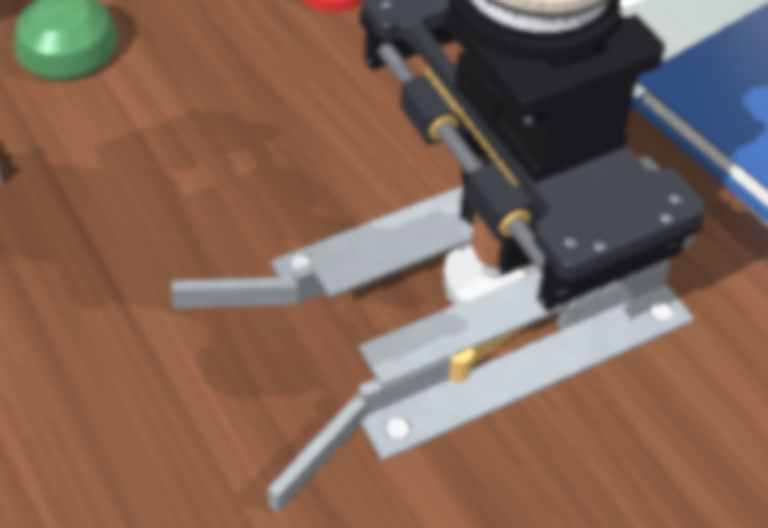

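The move was refused for a wrong number count, so nothing moved. The view shows the foot at (465,275) under the rails with the catch swung aside at (480,350). Resending with the correct count.

>>> send_rows(increments=[0,0,0,1,-0.07,0,0,0,0,0,1,-0.07,0,0,0,0,0,1,-0.07,0,0,0,0,0,0.8,-0.06,0,0,0,0,0,0.4,-0.03,0,0,0,0,0,0.3,-0.02,0,0,0,0,0,0,0,0,0,0,0,0,0,0,0,0])

```text
time: 8.08
position: [0.6191, -0.1486, 0.0494]
tool_rot: [0.035, 0.999, 0.0, -0.001]
ft_force: [-0.2, 0.4, -3.2]
grip_width: 0.0272
grip_force: 30.0
```

>>> send_rows(increments=[0,0,0,0.2,-0.02,0,0,0,0,0,0.2,-0.01,0,0,0,0,0,0,0,-0.1,0,0,0,0,0,0,-0.1,0,0,0,0,0,0,0,0,0,0,0,0,0,0,0])

```text
time: 8.58
position: [0.6242, -0.1491, 0.0484]
tool_rot: [0.035, 0.999, -0.0, 0.001]
ft_force: [-0.1, 1.1, 3.5]
grip_width: 0.0272
grip_force: 30.0
```

>>> send_rows(increments=[0,0,0,0,0,0,0.5,0,0,0,0,0,0,0.7,0,0,0,0,0,0,0.7,0,0,0,0,0,0,0.7,0,0,0,0,0,0,0.7,0,0,0,0,0,0,0.7,0,0,0,0,0,2,0.7,0,0,0,0,0,3,0.7,0,0,0,0,0,3,0.7,0,0,0,0,0,3,0.7,0,0,0,0,0,3,0.7,0,0,0,-3,3,0,0.7,0,0,0,-3,3,0,0.7,0,0,0,-3,3,0,0.7,0,0,0,-3,3,0,0.7,0,0,0,0,0,0,0.7])

```text
time: 9.92
position: [0.4961, -0.0251, 0.1864]
tool_rot: [0.034, 0.999, 0.002, -0.007]
ft_force: [-1.0, 0.8, 0.7]
grip_width: 0.0607
grip_force: 0.0
```

```bash
python3 - <<'E'
from h import *
c=shot('side');t=shot('top');P=cloud(t)
v,u=np.mgrid[:480,:640]
m=(u>380)&(u<490)&(v>125)&(v<330)&(P[...,2]>.078)&(P[...,2]<.09)
q=np.median(P[m],0) if m.any() else None;print(m.sum(),q)
if q is not None:
    d=q[:2]-[.4743,-.1381];e=np.array([.9973,-.0731]);print('dock x,y',d@e,e[0]*d[1]-e[1]*d[0])
a=cv2.resize(c['image'][230:430,260:510],(500,400));b=cv2.resize(t['image'][125:325,370:495],(250,400))
cv2.imwrite('pics/fin.png',np.hstack([a,b])[:,:,::-1])
E
```

```text
0 None
```

View pics/fin.png

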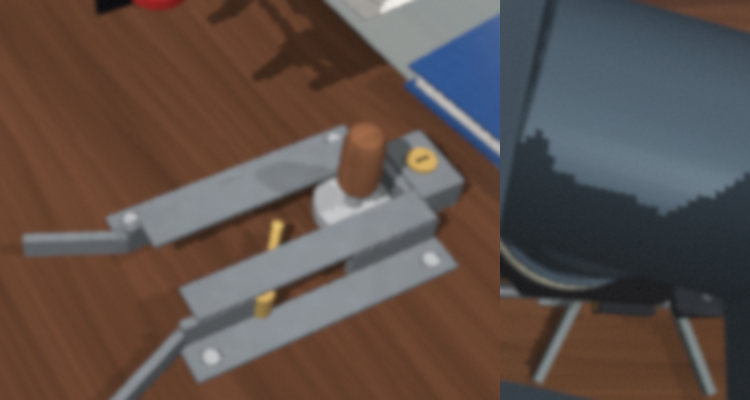

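The seal stands upright at the end of the lane (365,190). The catch is back across the lane behind it (275,235), in the same position as before, and the gripper is clear.

```bash
python3 -c "
from rig import robot
print(robot.hand_in())"
```

```text
the job is handed in; nothing more can be done
None
```

The job is handed in: the round-footed seal stands upright at the end of the dock's lane with the catch shut behind it, the long stamp was not touched, and the arm is clear; the hand-in call returned no verdict.

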